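Stand the bottle back up in its pouring cradle and flip the catch over

ROBOT

A 7-joint arm with a two-finger parallel gripper is mounted at the origin on a cart in front of the work surface, level with it; the furniture and walls round the work are solid. World frame = base frame: x ahead of the robot, y to its left, z up, the work surface at z = 0. Lengths are in m, angles in rad, forces in N, time in s.
With the tool pointing down it reaches from about 0.4 to 0.875 m from the base axis. Payload 6.5 kg.
Tool frame: the origin (TCP) lies at the very end of the fingers, on their centre line; the grasp point (between the pads) lies 19 mm behind it; z points along the fingers, y is the line along which they close (so a half turn about z gives the same grasp; the last joint's range is limited). The gripper opens to 85 mm and grips with 20 to 120 N. Pads are 22 mm wide; open, the fingers measure 114 mm over their backs; the gripper's body (76 mm by 85 mm) begins 54 mm behind the grasp point. The pads swing forward as they close: fully open they stand 13 mm farther back than shut.
Start: joints at [-0.066, 0.536, -0.004, 1.538, 0.003, 1.067, -0.071], TCP at [0.65, 0, 0.231] pointing down, gripper open.
Joint ranges: [-2.7, 2.7], [-0.37, 2.16], [-1.27, 1.26], [0.24, 2.4], [-1.31, 4.45], [0.19, 1.91], [-2.76, 2.76]. Speed limits (rad/s): [2.39, 2.39, 3.14, 3.14, 3.14, 3.14, 3.14].

INTERFACE

Orientations are given as a rotation vector (axis times angle).
In Python, from cell import r, eyes, look_for, tip_of gives the robot as it stands.
- The arm moves only by the tool carry_out, never from a script. Its argument "steps" is a list of rows, each a list of 5 numbers: the opening, from -1 (shut) to 1 (fully open), then the shift along the tool's x, y, z scaled (see below), then the turn about the tool's z scaled (see below). A call has 1 to 20 rows; each row shifts and turns the commanded pose from where the row before left it, along the tool's axes as they then stand; what a row does not reach is not made up. The controller multiplies each number of a shift by 0.025 m and each number of a turn by 5 degrees. A row lasts 1/12 s, in which the tool goes at most 41.7 mm and 7.16 degrees, less where a joint would pass 70% of its speed; a pose out of reach is approached as far as the arm can. A call with a number of a shift or a turn outside -1 to 1 is refused whole. A call with a gripper value outside its range is refused whole. The fingers move at their own pace and stop on an object; "force" is the grip in N (left out, the last holds). Time passes only in rows, so rows that do not move let the fingers close. It gives the time, the measured TCP pose, the force, the opening and the grip force at its end, in the units of the state.
- r.get_state(): the state, without advancing time (a new reading comes with each control period).
- eyes.capture(name): name is "scene" or "side" or "wrist"; returns (picture, depth): 384x512x3 uint8, blue, green, red; 384x512 float32, m along the optical axis (not along the pixel's ray), 0 where there is no reading.
- eyes.camera_params(name): a dict with "mtx" (3x3 intrinsics, pixels), "xyz" and "orientation" of the camera in the world. Camera axes: x right, y down, z forward; pixel columns grow to the right and rows downward; lengths in m; the calibration is good to about 2 mm. A picture is of the moment at which its call begins: read the wrist's pose just before it. camera_params takes no time and is no camera call; for the wrist camera it gives the pose at the moment of the call.
- r.finish_job(): hands the job in; it is judged then, once.
Trained networks look in the newest picture that a camera, given by its name, has taken for a name from the list of things; names that differ only in an ending like _2 or _b are one class to them, and where a whole thing is asked for, a point or a joint stands for the part that bears it (a point fixed in the world has none). Each returns a list of dicts, best first, with "confidence" (0 to 1); they miss things now and then, are a little off and sometimes report something else, mostly with a low value. They report only what shows in the picture. A call takes as long as a camera call. They do not tell look-alikes from the thing itself.
- look_for(camera, target): "bbox" ([centre column, centre row, width, height] in pixels, round what is visible of it).
- tip_of(camera, target): "uv" ([column, row] in pixels: a listed point, or the origin of a listed thing).
The state is a dict: "time_s": time; "joint_positions": joint angles; "qd": joint speeds; "effort": joint torques, N m; "position": TCP position; "ee_rot": TCP orientation; "ft_force": force on the tool from outside, world axes, zero at the start; "moment": the same for the moment, N m; "width": opening from 0.0 (shut) to 1.0 (fully open); "gripper_force": force on a finger pad.
Only numpy, scipy, OpenCV 4.12 (cv2) and the standard library are available. Lean on these libraries where they do the work, as an engineer would, in place of code of your own. Each camera call takes 0.05 s, during which the arm holds its last target. There are 200 camera calls.

TASK

The wash-down is done and the capped alcohol bottle still lies tipped over in its pouring cradle. Stand it back up with the cradle by pushing the cradle's bar over and down until the cradle rests fully upright, then push the red-ball catch over the bar until it lies fully shut, so that the cradle cannot tip again. Only push: do not take the bar or the ball between the fingers, do not take the bottle out of the cradle, and leave the beaker, the vial and the tamper where they stand.

Things in the scene. Friction and masses are not known exactly. Their poses are not given: they have to be found in the camera images.
- stand: grey steel stand, screwed down. Origin: on the table (z = 0) straight below the middle of the cradle's hinge. Its y axis points to the pouring side (where the tipped bottle's cap points), x runs along the hinge, z up. Base plate 125 mm in x, from y = -175 to +92 mm, 8 mm thick; two cheeks at x = +-56 mm, 76 mm high
- cradle (a joint): angle of the steel cradle about the stand's x axis: 0 = tipped (leans 1.40 rad from upright to +y, on its rest), 1.40 = fully upright, where it stops. Damped hinge, 0.3 N m s/rad. With the bottle it balances at about 0.55 to 0.65: below that it falls back to tipped, above it, it goes over to upright by itself, slowly
- push_bar (a point): middle of the push bar: rubber-sleeved, 17 mm thick, 90 mm along the hinge direction, on an arm at each end (80 mm clear between the arms, 37 mm between bar and foot plate). Runs on a circle of 130 mm about the hinge: tipped, 188 mm above the table and 22 mm to the stand's -y; upright, 60 mm high and 130 mm to -y. To be pushed to -y, then down, with 3 to 8 N
- hinge (a point): middle of the cradle's hinge axis, 60 mm above the table
- seat (a point): point of the cradle's foot plate where the middle of the bottle's underside rests; the z axis of the cradle is the bottle's axis
- bottle: white alcohol bottle with label and red cap, 64 mm in diameter, 150 mm tall, about 0.4 kg, loose in the cradle: its underside on the foot plate, its flank in the saddle (116 mm long), a lip 13 mm high in front. Origin: middle of its underside; z along its axis to the cap. Upright, its cap is 210 mm above the table
- catch (a joint): angle of the catch about its pivot: 0 = parked, leaning out to the stand's -y; 0.90 = fully shut, its hook over the push bar. It balances at about 0.7: below that it falls back to parked, above it, it drops shut by itself. Very light. If it is shut before the bar is down, it blocks the bar
- catch_ball (a point): centre of the red ball, 22 mm in diameter, on top of the catch. Parked, it is 51 mm further to the stand's -y than the pivot and 95 mm above the table; shut, 24 mm to +y of the pivot and 108 mm above the table. It is to be pushed towards the stand's +y
- catch_pivot (a point): pivot of the catch, along the stand's x, 24 mm above the table and 130 mm from the hinge towards the stand's -y, just under the bar's resting place; the ball runs on a circle of 87 mm radius about it
- beaker: open steel beaker, 74 mm in diameter, 84 mm high, on the table below the tipped bottle's cap; stays where it is. Origin: middle of its underside
- vial: glass sample vial with white cap, 25 mm in diameter, 60 mm high, standing beside the stand; stays where it is. Origin: middle of its underside
- tamper: white tamping rod standing on its 40 mm foot, 88 mm high, beside the stand; stays where it is. Origin: middle of its underside
Things that resemble listed ones, but are neither listed nor needed, are in the scene too. Of the things like the vial, leave any that is pink; of the rest the larger one is meant.

How it is judged:
On the way, in this order (a step that is already met when the one before it is completed fails the run):
1. the cradle with the bottle stands fully upright, the catch still open (value of joint cradle above 1.36 rad and value of joint catch below 0.6 rad), for 0.2 s.
2. the catch is fully shut over the bar (value of joint cradle above 1.36 rad and value of joint catch above 0.82 rad), for 0.2 s.
At the end, for the whole second after the job is handed in: Cradle fully upright (joint over 1.36 of 1.40) and catch fully shut (over 0.82 of 0.90), the bottle upright within 4 degrees, within 12 mm of its seat and at rest; beaker, vial and tamper standing within 25 mm of where they stood (all of step 2 and angle between bottle's own z axis and vertical below 0.07 rad and distance between bottle and seat below 0.012 m and linear speed of bottle below 0.02 m/s and distance of each of beaker, vial, tamper from where it was at the start of the episode below 0.025 m and angle between each of beaker, vial, tamper's own z axis and vertical below 0.15 rad); the robot touches nothing.
It fails at once if the bottle was taken or knocked out of its seat in the cradle (over 20 mm) (distance between bottle and seat above 0.02 m).
It fails at once if the bar or the red ball was taken between the fingers instead of pushed (distance between the grasp point and push_bar below 0.012 m or distance between the grasp point and catch_ball below 0.013 m).
It fails at once if the beaker was moved over 25 mm, lifted or knocked over (distance of beaker from where it was at the start of the episode above 0.025 m or angle between beaker's own z axis and vertical above 0.4 rad).
It fails at once if the vial was moved over 25 mm, lifted or knocked over (distance of vial from where it was at the start of the episode above 0.025 m or angle between vial's own z axis and vertical above 0.4 rad).
It fails at once if the tamper was moved over 25 mm, lifted or knocked over (distance of tamper from where it was at the start of the episode above 0.025 m or angle between tamper's own z axis and vertical above 0.4 rad).
It also fails if it takes over 48 s, if anything falls off the work surface, if the arm or the gripper's body presses on something with over 40 N, if the wrist force passes 120 N, or if a joint passes its speed limit or range.

## Working session

There is one attempt and no reset: what is moved stays moved. The work goes in short steps, Python scripts to look and compute and a tool call to move; the robot and the scene stay as the last step left them, time stands still between calls to the robot, and variables do not carry over. Pictures are saved under pics/ and viewed, at most 10 in all, crops included, and the job is handed in when it is done.

Besides the shell and the picture viewer there is one more tool, called after "Call:" as name(argument=value, ...) on one line, values as JSON. carry_out: Moves the arm, as the interface text tells. Its arguments: {"type":"object","properties":{"steps":{"type":"array"},"force":{"type":"number"}},"required":["steps"]}

```bash
mkdir -p pics
cat > h.py <<'E'
import numpy as np, cv2
from cell import r, eyes, look_for, tip_of
from scipy.spatial.transform import Rotation as R
def cam(n):
    p=eyes.camera_params(n); o=np.array(p["orientation"],float)
    M=o if o.shape==(3,3) else (R.from_rotvec(o).as_matrix() if o.size==3 else R.from_quat(o).as_matrix())
    return np.array(p["mtx"]),np.array(p["xyz"]),M
def ray(n,uv):
    K,t,M=cam(n); d=M@np.linalg.inv(K)@np.array([uv[0],uv[1],1.]); return t,d
def pix(n,X):
    K,t,M=cam(n); c=K@(M.T@(np.array(X)-t)); return c[:2]/c[2]
def tri(obs):
    A=np.zeros((3,3));b=np.zeros(3)
    for n,uv in obs:
        t,d=ray(n,uv); d=d/np.linalg.norm(d); P=np.eye(3)-np.outer(d,d); A+=P;b+=P@t
    return np.linalg.solve(A,b)
E
python3 - <<'E'
from h import *
print(r.get_state()); print(eyes.camera_params("scene"))
ims=[]
for n in("scene","side"):
    im,d=eyes.capture(n); np.save(f"{n}.npy",d); cv2.imwrite(f"pics/{n}.png",im)
    for t in("push_bar","hinge","catch_ball","catch_pivot","seat","bottle","beaker","vial","tamper","stand"):
        for q in tip_of(n,t)[:3]:
            uv=np.array(q["uv"]); u,v=np.round(uv).astype(int); p=None
            if 0<=u<512 and 0<=v<384 and d[v,u]>0:
                o,dd=ray(n,uv); p=(o+dd*d[v,u]).round(3)
            print(n,t,round(q["confidence"],2),uv.round(1),p)
E
```

```text
{'time_s': 0.0, 'joint_positions': array([-0.06617205,  0.53717035, -0.00442275,  1.53886132,  0.00263332,
        1.06729282, -0.07118714]), 'qd': array([ 5.10515573e-04, -9.57487602e-05, -1.59081922e-04,  9.10589552e-04,
       -1.55589427e-03,  3.39840744e-04,  1.42664932e-04]), 'effort': array([-4.51575825e-04, -5.83398092e+01,  1.04865700e+00, -2.59097242e+01,
        1.23920938e-02,  9.44124302e-03, -7.87308863e-06]), 'position': array([ 6.49376024e-01, -5.56710918e-05,  2.30415138e-01]), 'ee_rot': array([-2.22059768e+00, -2.22072935e+00,  2.09043947e-03]), 'ft_force': array([-0.17634885, -0.56608294,  0.48840248]), 'moment': array([-0.04182483,  0.04348699,  0.01302469]), 'gripper_force': 0.0, 'width': 1.0024210057440892}
{'mtx': array([[429.28138638,   0.        , 250.63051436],
       [  0.        , 429.28138638, 194.67792183],
       [  0.        ,   0.        ,   1.        ]]), 'xyz': array([-0.05301341, -1.13919859,  0.76632167]), 'orientation': array([-2.03367374,  0.58097432, -0.36438484])}
scene push_bar 0.67 [244.4 189.8] [ 0.662 -0.009  0.014]
scene hinge 0.88 [236.9
[... 459 characters left out ...]
41 0.002]
scene vial 0.43 [348.3 266.8] [ 0.693 -0.507  0.001]
scene stand 0.57 [234.3 240.4] [ 0.454 -0.289  0.045]
side push_bar 0.69 [257.8 167.5] [ 0.523 -0.249  0.196]
side push_bar 0.24 [233.1 198.8] [ 0.442 -0.363  0.016]
side hinge 0.73 [264.2 205.3] [ 0.491 -0.243  0.066]
side seat 0.65 [262.3 189.8] [ 0.535 -0.229  0.145]
side bottle 0.72 [264.9 194. ] [ 0.535 -0.222  0.135]
side beaker 0.9 [321.9 220.5] [ 0.429 -0.104  0.024]
side vial 0.79 [237.8 250.8] [ 0.629 -0.246  0.016]
side vial 0.62 [370.8 230.5] [0.407 0.021 0.022]
side tamper 0.75 [230.2 198.8] [ 0.442 -0.373  0.013]
side stand 0.77 [267.  228.8] [ 0.537 -0.212  0.032]
side stand 0.5 [242.6 252.6] [ 0.621 -0.237  0.008]
```

View pics/scene.png

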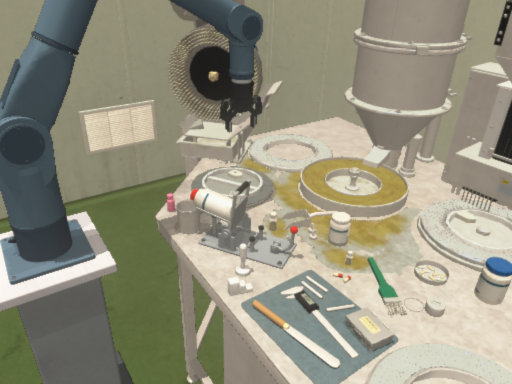

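View pics/side.png

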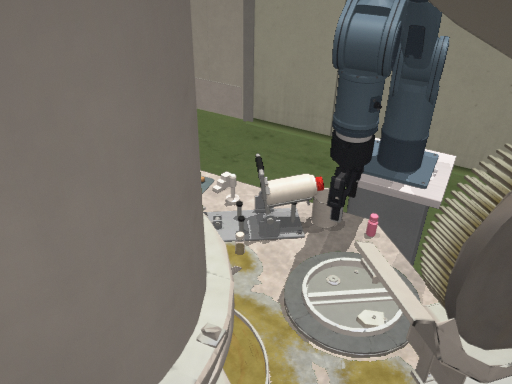

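The scene view shows the bottle (215,205) tipped towards the robot, the bar near (240,188) and the red ball at (294,230). The side view shows the bar at (259,163), with the ball hidden or dark. I'll zoom in on both and triangulate.

Run:
```python
from h import *
a=cv2.imread("pics/scene.png")[160:285,150:320]; b=cv2.imread("pics/side.png")[140:265,195:365]
cv2.imwrite("pics/z.png",np.vstack([cv2.resize(x,None,fx=2.4*1.0,fy=2.4,interpolation=cv2.INTER_CUBIC) for x in(a,b)]))
print("hinge",tri([("scene",(236.9,226.6)),("side",(264.2,205.3))]))
print("bar",tri([("scene",(241,187)),("side",(258,166))]), tri([("scene",(244.4,189.8)),("side",(257.8,167.5))]))
print("bottle",tri([("scene",(236,210.8)),("side",(264.9,194))]))
print("beaker",tri([("scene",(188.5,229.4)),("side",(321.9,220.5))]))
print("vial",tri([("scene",(269.9,230.2)),("side",(237.8,250.8))]))
o,d=ray("scene",(294,230)); print("ball@z.095",o+d*(.095-o[2])/d[2])
```

```text
hinge [ 0.48468659 -0.24842805  0.058847  ]
bar [ 0.4988226  -0.2559724   0.18728182] [ 0.50304281 -0.25912196  0.1815448 ]
bottle [ 0.49128788 -0.23987302  0.10396222]
beaker [ 0.39409611 -0.11300267 -0.00161582]
vial [ 0.60973183 -0.25229748  0.00080513]
ball@z.095 [ 0.58409443 -0.39068547  0.095     ]
```

View pics/z.png

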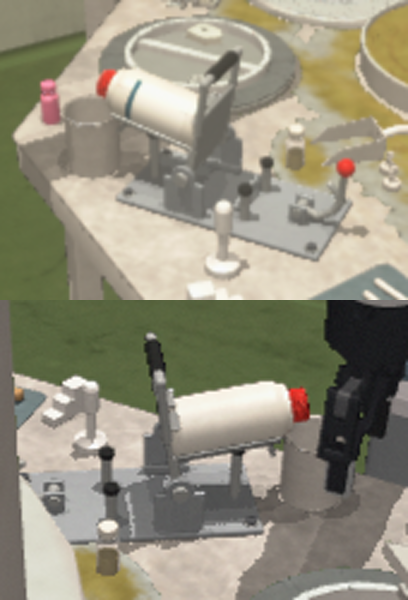

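Call:
carry_out(steps=[[-1, -0.75, -0.75, -0.8, 0], [-1, -0.75, -0.75, -0.8, 0], [-1, -0.75, -0.75, -0.8, 0], [-1, -0.75, -0.75, -0.8, 0], [-1, -0.75, -0.75, -0.8, 0], [-1, -0.75, -0.75, -0.8, 0], [-1, -0.75, -0.75, -0.8, 0], [-1, -0.75, -0.75, -0.8, 0], [-1, 0, 0, 0, -1], [-1, 0, 0, 0, -1], [-1, 0, 0, 0, -1], [-1, 0, 0, 0, -1], [-1, 0, 0, 0, -1], [-1, 0, 0, 0, -1], [-1, 0, 0, 0, -1], [-1, 0, 0, 0, 0], [-1, 0, 0, 0, 0]])

```text
time_s: 2.52
position: [0.4999, -0.15, 0.3913]
ee_rot: [1.454, 2.785, 0.0]
ft_force: [0.5, -0.1, 0.5]
width: 0.0
gripper_force: 0.0
```

```bash
cat > w.py <<'E'
from h import *
import sys
s=r.get_state(); M=R.from_rotvec(s["ee_rot"]).as_matrix(); print(s["time_s"],s["position"].round(4),"toolx",M[:,0].round(3),"tooly",M[:,1].round(3)); print("wcam",cam("wrist")[1].round(3),cam("wrist")[2][:,2].round(2))
for n in("wrist","scene","side"):
    im,d=eyes.capture(n); cv2.imwrite(f"pics/{n}_{sys.argv[1]}.png",im)
    for t in("push_bar","hinge","catch_ball","catch_pivot","seat","bottle","beaker"):
        for q in tip_of(n,t)[:2]:
            uv=np.array(q["uv"]); u,v=np.round(uv).astype(int); p=None
            if 0<=u<512 and 0<=v<384 and d[v,u]>0:
                o,dd=ray(n,uv); p=(o+dd*d[v,u]).round(3)
            print(n,t,round(q["confidence"],2),uv.round(1),p)
E
python3 w.py 1
```

```text
2.5167 [ 0.4999 -0.15    0.3913] toolx [-0.571  0.821 -0.   ] tooly [0.821 0.571 0.   ]
wcam [ 0.456 -0.086  0.534] [ 0.17 -0.25 -0.95]
wrist push_bar 0.97 [200.3 237.2] [ 0.497 -0.252  0.196]
wrist catch_ball 0.16 [208.6 199. ] [ 0.485 -0.232  0.135]
wrist catch_pivot 0.54 [217.  253.8] [ 0.556 -0.343  0.03 ]
wrist seat 0.77 [211.  197.4] [ 0.486 -0.228  0.135]
wrist seat 0.61 [210.3 197.7] [ 0.486 -0.229  0.135]
wrist bottle 0.6 [206.1 199.3] [ 0.483 -0.233  0.136]
wrist beaker 0.82 [214.4  74.3] [ 0.397 -0.11   0.   ]
scene push_bar 0.69 [242.6 190.4] [ 0.491 -0.271  0.188]
scene hinge 0.85 [234.8 226.6] [ 0.513 -0.193  0.016]
scene catch_ball 0.63 [298.7 229. ] [ 0.687 -0.291  0.003]
scene catch_pivot 0.6 [272.3 243.7] [ 0.565 -0.321  0.011]
scene seat 0.68 [237.1 214.5] [ 0.481 -0.258  0.106]
scene bottle 0.64 [239.8 213.4] [ 0.499 -0.244  0.097]
scene bottle 0.42 [188.7 229. ] [ 0.382 -0.139  0.021]
scene beaker 0.56 [186.3 229.3] None
side push_bar 0.76 [257.3 165.4] [ 0.508 -0.257  0.191]
side push_bar 0.44 [264.8 194.5] [ 0.536 -0.222  0.134]
side hinge 0.66 [264.7 206.6] [ 0.534 -0.222  0.096]
side catch_pivot 0.43 [322.4 218.7] [ 0.428 -0.104  0.03 ]
side catch_pivot 0.36 [215.8 220. ] [ 0.566 -0.345  0.032]
side seat 0.61 [264.2 193. ] [ 0.535 -0.224  0.137]
side bottle 0.72 [264.1 190.2] [ 0.534 -0.225  0.144]
```

View pics/wrist_1.png

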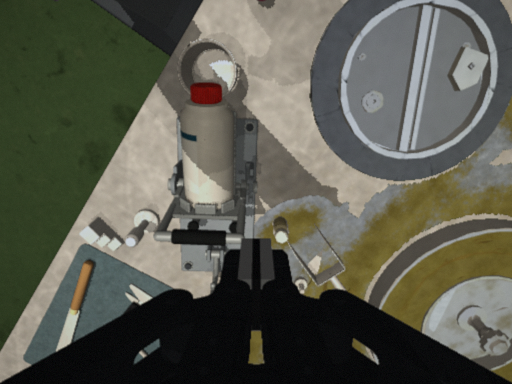

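The wrist view shows the bottle with its cap at (205,92), the black bar from (168,236) to (228,239) and the beaker at (210,68). The tamper is at (140,228) and the vial at (281,228). The tool is nearly aligned with the stand. Next I measure the bar's direction.

Run:
```python
from h import *
im,d=eyes.capture("wrist")
ys,xs=np.mgrid[225:252,155:250]; m=d[225:252,155:250]; 
P=np.array([ray("wrist",(u,v))[1]*m[v-225,u-155]+cam("wrist")[1] if m[v-225,u-155]>0 else [0,0,0] for v,u in zip(ys.ravel(),xs.ravel())])
B=P[(P[:,2]>.18)&(P[:,2]<.21)]
c=B.mean(0); U,S,V=np.linalg.svd(B-c,full_matrices=False); a=(B-c)@V[0]
print(len(B),c.round(4),V[0].round(3),np.degrees(np.arctan2(V[0][1],V[0][0])),a.min(),a.max(),(c+V[0]*(a.min()+a.max())/2).round(4),B[:,2].max())
print("bar tri",tri([("wrist",(200.3,237.2)),("scene",(242.6,190.4)),("side",(257.3,165.4))]))
```

```text
Traceback (most recent call last):
  File "h.py", line 5, in cam
    p=eyes.camera_params(n); o=np.array(p["orientation"],float)
ValueError: time passes only in moves, steps and waits
```

Run:
```python
from h import *
im,d=eyes.capture("wrist"); K,t,M=cam("wrist")
v,u=np.mgrid[225:252,155:250]; z=d[225:252,155:250]
P=(t+(np.stack([u,v,np.ones_like(u)],-1)@np.linalg.inv(K).T*z[...,None])@M.T).reshape(-1,3)
B=P[(P[:,2]>.18)&(P[:,2]<.21)]
c=B.mean(0); U,S,V=np.linalg.svd(B-c,full_matrices=False); a=(B-c)@V[0]
print(len(B),c.round(4),V[0].round(3),np.degrees(np.arctan2(V[0][1],V[0][0])),a.min(),a.max(),(c+V[0]*(a.min()+a.max())/2).round(4),B[:,2].max())
print("bar tri",tri([("wrist",(200.3,237.2)),("scene",(242.6,190.4)),("side",(257.3,165.4))]))
```

```text
1209 [ 0.4946 -0.2536  0.1933] [ 0.841  0.541 -0.003] 32.73294549184136 -0.04940934754041722 0.04938773592832219 [ 0.4946 -0.2536  0.1933] 0.1982090049008854
bar tri [ 0.4977216  -0.26073636  0.18251382]
```

Call:
carry_out(steps=[[-1, 0, 0, 0, 0.4], [-1, -0.7, -0.8, 0, 0], [-1, -0.7, -0.8, 0, 0], [-1, -0.7, -0.8, 0, 0], [-1, 0, 0, 0.95, 0], [-1, 0, 0, 0.95, 0], [-1, 0, 0, 0.95, 0], [-1, 0, 0, 0.95, 0], [-1, 0, 0, 0.95, 0], [-1, 0, 0, 0.95, 0], [-1, 0, 0, 0.95, 0], [-1, 0, 0, 0.95, 0], [-1, 0, 0, 0.95, 0], [-1, 0, 0, 0, 0], [-1, 0, 0, 0, 0]])

```text
time_s: 5.07
position: [0.4777, -0.2265, 0.1771]
ee_rot: [-1.498, -2.759, 0.001]
ft_force: [0.6, 0.4, 1.0]
width: -0.001
gripper_force: 0.0
```

Run:
```python
from h import *
s=r.get_state(); print(s["time_s"],s["position"],s["ft_force"],R.from_rotvec(s["ee_rot"]).as_matrix()[:,:2].round(3).tolist())
L=[]
for n,x,y in(("scene",150,150),("side",195,130)):
    im,d=eyes.capture(n); L.append(cv2.resize(im[y:y+115,x:x+170],None,fx=2.5,fy=2.5,interpolation=cv2.INTER_CUBIC))
cv2.imwrite("pics/a.png",np.vstack(L))
```

```text
5.0667 [ 0.47765897 -0.22646694  0.17706041] [0.64615631 0.44329166 0.95072076] [[-0.545, 0.839], [0.839, 0.545], [0.002, -0.001]]
```

View pics/a.png

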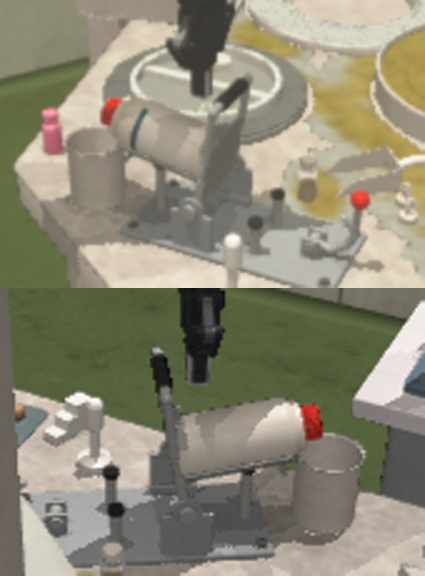

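The fingertip hangs on the +y side of the bar and clear of the bottle, so I push along the bar's arc.

Call:
carry_out(steps=[[-1, -0.33, 0, 0.05, 0], [-1, -0.33, 0, 0.05, 0], [-1, -0.33, 0, 0.05, 0], [-1, -0.33, 0, 0.05, 0], [-1, -0.33, 0, 0.05, 0], [-1, -0.31, 0, 0.17, 0], [-1, -0.31, 0, 0.17, 0], [-1, -0.31, 0, 0.17, 0], [-1, -0.27, 0, 0.21, 0], [-1, -0.27, 0, 0.21, 0], [-1, -0.27, 0, 0.21, 0], [-1, -0.24, 0, 0.28, 0], [-1, -0.24, 0, 0.28, 0], [-1, -0.24, 0, 0.28, 0]])

```text
time_s: 6.33
position: [0.5343, -0.3133, 0.1208]
ee_rot: [-1.499, -2.76, 0.0]
ft_force: [-1.6, 2.2, 0.3]
width: -0.003
gripper_force: 1.5
```

```bash
cat > v.py <<'E'
from h import *
import sys
s=r.get_state(); p=s["position"]-np.array([.4827,-.2351,0]); print(s["time_s"],"stand x,y,z",(p@[.841,.541,0]).round(4),(p@[-.541,.841,0]).round(4),p[2].round(4),s["ft_force"].round(1))
L=[]
for n,x,y in(("scene",150,150),("side",195,130)):
    im,d=eyes.capture(n); L.append(cv2.resize(im[y:y+115,x:x+170],None,fx=2.5,fy=2.5,interpolation=cv2.INTER_CUBIC))
    for t in("push_bar","catch_ball","vial","tamper"): print(n,t,[(round(q["confidence"],2),np.round(q["uv"],1).tolist()) for q in tip_of(n,t)[:3]])
cv2.imwrite(f"pics/{sys.argv[1]}.png",np.vstack(L))
E
python3 v.py b
```

```text
6.3333 stand x,y,z 0.0011 -0.0937 0.1208 [-1.6  2.2  0.3]
scene push_bar [(0.74, [269.0, 213.1])]
scene catch_ball [(0.42, [294.0, 226.8])]
scene vial [(0.67, [171.5, 207.3]), (0.57, [271.8, 232.7]), (0.56, [346.1, 265.7])]
scene tamper [(0.72, [240.0, 271.8])]
side push_bar [(0.61, [322.6, 218.3]), (0.58, [224.8, 194.1])]
side catch_ball [(0.17, [264.8, 226.1])]
side vial [(0.64, [370.6, 233.6]), (0.52, [240.3, 252.9])]
side tamper [(0.43, [233.5, 199.8]), (0.33, [269.6, 225.8])]
```

View pics/b.png

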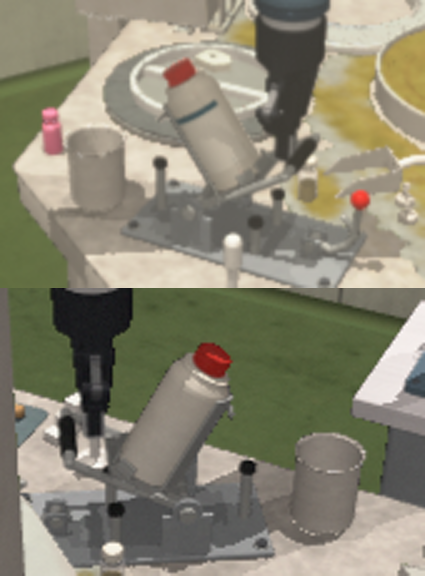

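The cradle is past balance: the bottle leans about 35° and the bar is at scene (269,213). I lift off, move over the bar and let it fall shut.

Call:
carry_out(steps=[[-1, 0, 0, -0.9, 0], [-1, 0, 0, -0.9, 0], [-1, -0.75, 0, -0.3, 0], [-1, -0.75, 0, 0, 0], [-1, 0, 0, 0, 0], [-1, 0, 0, 0, 0], [-1, 0, 0, 0, 0], [-1, 0, 0, 0, 0], [-1, 0, 0, 0, 0], [-1, 0, 0, 0, 0], [-1, 0, 0, 0, 0], [-1, 0, 0, 0, 0], [-1, 0, 0, 0, 0], [-1, 0, 0, 0, 0], [-1, 0, 0, 0, 0], [-1, 0, 0, 0, 0], [-1, 0, 0, 0, 0], [-1, 0, 0, 0, 0], [-1, 0, 0, 0, 0], [-1, 0, 0, 0, 0]])

```text
time_s: 8.5
position: [0.5547, -0.3443, 0.1743]
ee_rot: [-1.499, -2.761, -0.0]
ft_force: [0.9, -0.2, -1.2]
width: -0.001
gripper_force: 0.0
```

```bash
python3 v.py c
```

```text
8.5 stand x,y,z 0.0014 -0.1308 0.1743 [ 0.9 -0.2 -1.2]
scene push_bar [(0.94, [275.1, 236.2])]
scene catch_ball [(0.46, [293.5, 232.1])]
scene vial [(0.57, [271.5, 231.6]), (0.46, [169.8, 209.4]), (0.45, [349.2, 267.4])]
scene tamper [(0.7, [240.7, 272.7]), (0.38, [232.5, 239.2])]
side push_bar [(0.91, [218.8, 213.8])]
side catch_ball []
side vial [(0.63, [369.6, 233.0]), (0.51, [237.9, 251.4])]
side tamper [(0.53, [233.6, 198.6])]
```

View pics/c.png

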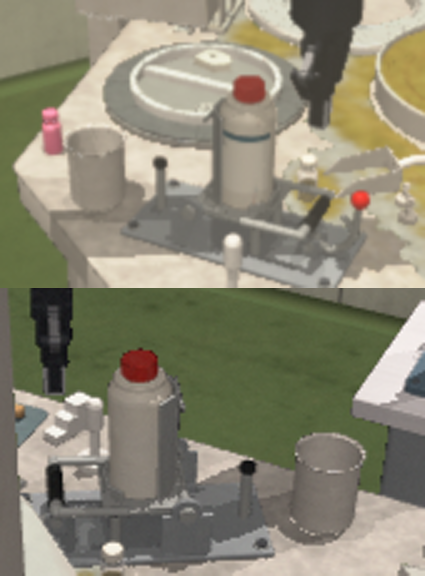

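It looks upright: the bar lies at scene (275,236) and side (219,214), and the catch is still parked. To be sure it is fully down, I press lightly on the bar from above.

Call:
carry_out(steps=[[-1, 0, 0, 0.95, 0], [-1, 0, 0, 0.95, 0], [-1, 0, 0, 0.95, 0], [-1, 0, 0, 0.95, 0], [-1, 0, 0, 0.2, 0], [-1, 0, 0, 0.2, 0], [-1, 0, 0, 0, 0], [-1, 0, 0, 0, 0]])

```text
time_s: 9.67
position: [0.5556, -0.3449, 0.0706]
ee_rot: [1.498, 2.759, -0.0]
ft_force: [0.4, -0.4, 0.4]
width: 0.001
gripper_force: 0.0
```

Call:
carry_out(steps=[[-1, 0, 0, 0.1, 0], [-1, 0, 0, 0.1, 0], [-1, 0, 0, 0, 0]])

```text
time_s: 9.92
position: [0.5562, -0.3453, 0.0681]
ee_rot: [1.498, 2.758, 0.0]
ft_force: [-5.6, 2.8, 18.9]
width: -0.003
gripper_force: 9.5
```

The bar took 19 N at z = 0.068, so it is fully down. I raise the arm and check the space behind the ball.

Call:
carry_out(steps=[[-1, 0, 0, -0.85, 0], [-1, 0, 0, -0.85, 0], [-1, 0, 0, -0.85, 0], [-1, 0, 0, -0.85, 0], [-1, 0, 0, 0, 0]])

```text
time_s: 10.33
position: [0.5576, -0.3462, 0.1549]
ee_rot: [1.495, 2.753, -0.0]
ft_force: [1.3, 0.7, 0.4]
width: 0.002
gripper_force: 0.0
```

Run:
```python
from h import *
s=r.get_state(); print(s["position"],s["ft_force"])
for n in("scene","wrist"):
    im,d=eyes.capture(n); K,t,M=cam(n)
    v,u=np.mgrid[0:384,0:512]; P=t+(np.stack([u,v,np.ones_like(u)],-1)@np.linalg.inv(K).T*d[...,None])@M.T
    q=P-np.array([.4827,-.2351,0]); X=q@[.841,.541,0]; Y=q@[-.541,.841,0]; Z=P[...,2]
    h=im.astype(int); red=(h[...,2]>120)&(h[...,1]<80)&(h[...,0]<80)&(d>0)&(Y<-.1)&(abs(X)<.08)
    if red.any(): print(n,"ball",red.sum(),X[red].mean(),Y[red].mean(),Z[red].mean(),Z[red].max())
    m=(d>0)&(Y<-.195)&(Y>-.27)&(abs(X)<.06)&(Z>.015)&(Z<.14)
    print(n,"obst",m.sum(), [(X[m].min(),X[m].max(),Y[m].min(),Y[m].max(),Z[m].max())] if m.any() else "")
    print(pix(n,[.604,-.424,.08]))
```

```text
[ 0.55758664 -0.3462341   0.15488199] [1.2971689  0.7060274  0.35129779]
scene ball 34 -0.006925755672085726 -0.19083060002996352 0.09793086810296674 0.10961827987067718
scene obst 1 [(np.float64(-0.0011677616423088843), np.float64(-0.0011677616423088843), np.float64(-0.1951309887401971), np.float64(-0.1951309887401971), np.float64(0.09599559204881969))]
[306.8478555  238.37520572]
wrist obst 0 
[252.75053175 321.30561244]
```

Call:
carry_out(steps=[[-1, -0.95, -0.1, 0, 0], [-1, -0.95, 0, 0, 0], [-1, -0.95, 0, 0, 0], [-1, -0.95, 0, 0, 0], [-1, 0, 0, 0.9, 0], [-1, 0, 0, 0.9, 0], [-1, 0, 0, 0.9, 0], [-1, 0, 0, 0, 0]])

```text
time_s: 11.1
position: [0.6006, -0.4227, 0.0751]
ee_rot: [-1.494, -2.752, -0.002]
ft_force: [-0.9, 1.3, -1.3]
width: -0.001
gripper_force: 0.0
```

```bash
python3 v.py d
```

```text
11.1 stand x,y,z -0.0023 -0.2216 0.0751 [-0.9  1.3 -1.3]
scene push_bar [(0.84, [276.3, 235.9])]
scene catch_ball [(0.48, [294.9, 229.1])]
scene vial [(0.66, [170.1, 209.3]), (0.55, [268.9, 229.3]), (0.41, [346.5, 264.3])]
scene tamper [(0.77, [240.1, 271.2])]
side push_bar [(0.69, [217.0, 213.1]), (0.15, [268.7, 225.7])]
side catch_ball []
side vial [(0.65, [241.2, 253.8]), (0.62, [370.2, 231.0])]
side tamper [(0.74, [232.8, 198.3])]
```

View pics/d.png

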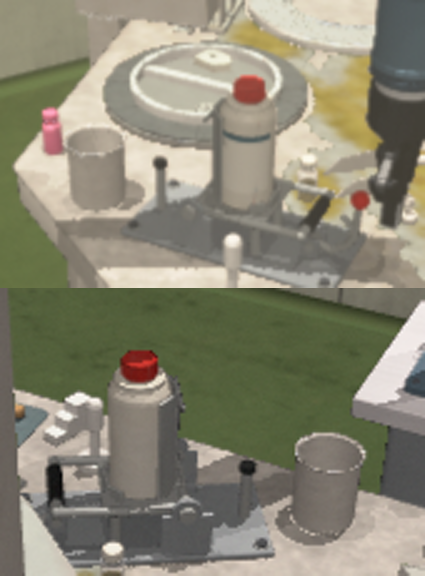

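The finger stands just behind the ball (scene crop 360,200) on its -y side. I raise it slightly and push.

Call:
carry_out(steps=[[-1, 0, 0, -0.45, 0], [-1, 0.3, 0, 0, 0], [-1, 0.3, 0, 0, 0], [-1, 0.3, 0, 0, 0], [-1, 0.3, 0, 0, 0], [-1, 0.3, 0, 0, 0], [-1, 0.3, 0, 0, 0], [-1, 0.3, 0, 0, 0], [-1, 0.3, 0, 0, 0], [-1, 0.3, 0, 0, 0], [-1, 0.3, 0, 0, 0], [-1, 0.3, 0, 0, 0], [-1, 0.3, 0, 0, 0], [-1, 0, 0, 0, 0], [-1, 0, 0, 0, 0], [-1, 0, 0, 0, 0]])

```text
time_s: 12.93
position: [0.5565, -0.3519, 0.0948]
ee_rot: [1.498, 2.756, -0.002]
ft_force: [0.4, -5.2, 6.6]
width: 0.003
gripper_force: 3.9
```

```bash
python3 v.py e
```

```text
12.9333 stand x,y,z -0.0011 -0.1382 0.0948 [ 0.4 -5.2  6.6]
scene push_bar [(0.88, [276.5, 237.3]), (0.55, [242.6, 274.3])]
scene catch_ball [(0.68, [270.4, 219.6])]
scene vial [(0.64, [170.8, 206.2]), (0.51, [348.2, 267.1])]
scene tamper [(0.82, [243.4, 271.5])]
side push_bar [(0.57, [216.7, 212.2])]
side catch_ball [(0.67, [223.9, 192.3]), (0.57, [251.4, 207.8])]
side vial [(0.61, [371.3, 235.2]), (0.53, [215.4, 212.1]), (0.47, [238.0, 254.3])]
side tamper [(0.63, [232.2, 198.8])]
```

View pics/e.png

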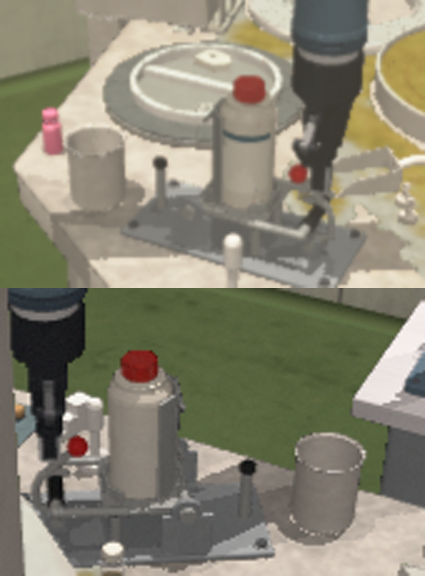

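Run:
```python
from h import *
b=tri([("scene",(150+298/2.5,150+174/2.5)),("side",(195+77/2.5,130+(446-288)/2.5))]); q=b-np.array([.4827,-.2351,0])
print(b,q@[.841,.541,0],q@[-.541,.841,0])
```

```text
[ 0.54326669 -0.32776534  0.10766768] 0.0008046327008984222 -0.11069812885879979
```

Call:
carry_out(steps=[[-1, -0.2, 0, -0.6, 0], [-1, -0.5, 0, -0.9, 0], [-1, -0.5, 0, -0.9, 0], [-1, 0, 0, -0.9, 0], [-1, 0, 0, -0.9, 0], [-1, 0, 0, -0.9, 0], [-1, 0, 0, 0, 0], [-1, 0, 0, 0, 0], [-1, 0, 0, 0, 0], [-1, 0, 0, 0, 0], [-1, 0, 0, 0, 0], [-1, 0, 0, 0, 0], [-1, 0, 0, 0, 0]])

```text
time_s: 14.52
position: [0.5714, -0.3748, 0.2198]
ee_rot: [-1.498, -2.76, 0.0]
ft_force: [-1.0, 1.0, 0.2]
width: -0.003
gripper_force: 0.0
```

```bash
python3 v.py f
```

```text
14.5167 stand x,y,z -0.001 -0.1655 0.2198 [-1.   1.   0.2]
scene push_bar [(0.72, [274.3, 236.1])]
scene catch_ball [(0.58, [272.4, 217.4]), (0.26, [246.9, 226.3])]
scene vial [(0.58, [269.1, 229.5]), (0.56, [171.8, 210.6]), (0.39, [348.0, 264.4])]
scene tamper [(0.75, [242.8, 273.3])]
side push_bar [(0.64, [216.7, 212.5])]
side catch_ball [(0.6, [223.3, 192.0])]
side vial [(0.8, [238.0, 253.2]), (0.63, [371.8, 234.7])]
side tamper [(0.69, [233.1, 197.8]), (0.19, [269.3, 226.1])]
```

View pics/f.png

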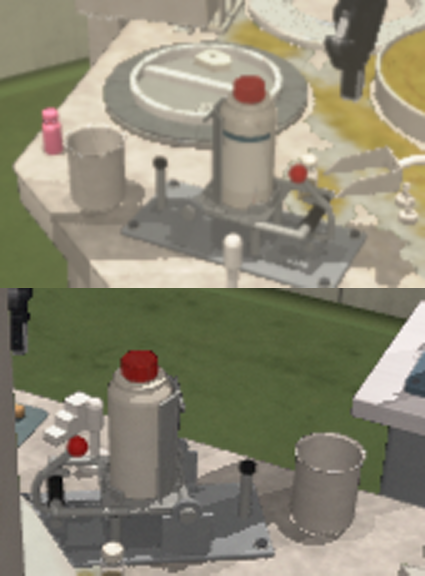

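The ball is at the same place after the finger left: 75 mm of travel, z = 0.108, which matches fully shut. The bottle is upright and nothing is touched.

```bash
python3 -c "
from cell import r
print(r.finish_job())"
```

```text
the job is handed in; nothing more can be done
None
```

The cradle was pushed fully upright with the bottle seated, the catch was pushed fully shut over the bar, and the job was handed in at about 15 s; handing in returned no verdict.

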